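# Deburr the mouth of a hand-thrown vase

### The arm

A 7-joint arm with a two-finger parallel gripper is mounted at the origin on the work surface. World frame = base frame: x ahead of the robot, y to its left, z up, the work surface at z = 0. Lengths are in m, angles in rad, forces in N, time in s.
With the tool pointing down it reaches from about 0.35 to 0.9 m from the base axis. Payload 8.1 kg.
Tool frame: the origin (TCP) lies at the very end of the fingers, on their centre line; the grasp point (between the pads) lies 19 mm behind it (pinch_z is the distance from the TCP to the grasp point, in m); z points along the fingers, y is the line along which they close (so a half turn about z gives the same grasp; the last joint's range is limited). The gripper opens to 92 mm and grips with 3 to 60 N. Pads are 19 mm wide; open, the fingers measure 130 mm over their backs; the gripper's body (75 mm by 190 mm) begins 47 mm behind the grasp point.
Start: joints at [1.085, 0.434, 0.025, 1.573, -0.012, 1.134, -0.075], TCP at [0.233, -0.58, 0.227] pointing down, gripper open.
Joint ranges: [-2.62, 2.62], [-0.44, 2.09], [-1.27, 1.32], [0.08, 2.57], [-1.32, 4.46], [0.12, 2], [-2.74, 2.74]. Speed limits (rad/s): [2.22, 2.22, 3.01, 3.01, 3.14, 3.14, 3.14].

### API

Orientations are given as a rotation vector (axis times angle).
In Python, from station import * gives the robot as it stands.
- The arm moves only by the tool drive_tool, never from a script. Its arguments are lists of equal length, an entry for each row: "offset": the shift along the world's x, y, z in m, a list of three; "delta_rot": the turn, a rotation vector about the world's x, y, z in degrees, a list of three; "claw": the gripper's target within -1 to 1 (fully open at 1, half-way at 0, shut at -1). A call has 1 to 12 rows; each row shifts and turns the commanded pose from where the row before left it; what a row does not reach is not made up. A row lasts 1/10 s, in which the tool goes at most 50 mm and 8.59 degrees, less where a joint would pass 70% of its speed; a pose out of reach is approached as far as the arm can. A call is refused whole if a number of a shift passes 0.05 or a number of a turn 8.59, either way. A call with a gripper value outside its range is refused whole. The fingers move at their own pace and stop on an object; "grip_force" is the grip in N (left out, the last holds). Time passes only in rows, so rows that do not move let the fingers close. It gives the time, the measured TCP pose, the force, the opening and the grip force at its end, in the units of the state.
- read_state(): the state, without advancing time (a new reading comes with each control period).
- read_camera(name): name is "scene" or "side" or "wrist"; returns the picture (420x560x3 uint8, red, green, blue); there is no depth.
- camera_model(name): a dict with "K" (3x3 intrinsics, pixels), "k1" (the pictures are not rectified: a ray, as slopes to the right and down, at radius r is drawn at 1 + k1 r^2 times it, then the intrinsics apply), "T" (4x4, takes a point from camera to world coordinates); the wrist camera has in their place "tool_from_camera" (4x4, takes a point from camera to tool coordinates, whose origin is the TCP and whose axes are the flange's). Camera axes: x right, y down, z forward; pixel columns grow to the right and rows downward; lengths in m; the calibration is good to about 2 mm. A picture is of the moment at which its call begins: read the wrist's pose just before it. camera_model takes no time and is no camera call.
- sign_off(): hands the job in; it is judged then, once.
Trained networks look in the newest picture that a camera, given by its name, has taken for a name from the list of things; names that differ only in an ending like _2 or _b are one class to them, and where a whole thing is asked for, a point or a joint stands for the part that bears it (a point fixed in the world has none). Each returns a list of dicts, best first, with "confidence" (0 to 1); they miss things now and then, are a little off and sometimes report something else, mostly with a low value. They report only what shows in the picture. A call takes as long as a camera call.
- outline_of(camera, name): "mask" (420x560 bool, what is visible of it) and "extent" ([left, top, right, bottom] in pixels, round what is visible of it).
- spot_point(camera, name): "xy" ([column, row] in pixels: a listed point, or the origin of a listed thing).
The state is a dict: "t": time; "joints": joint angles; "joint_vel": joint speeds; "joint_torque": joint torques, N m; "position": TCP position; "tool_rot": TCP orientation; "ft_force": force on the tool from outside, world axes, zero at the start; "wrist_torque": the same for the moment, N m; "opening": finger opening in m; "finger_force": force on a finger pad.
Only numpy, scipy, OpenCV 4.12 (cv2) and the standard library are available. Lean on these libraries where they do the work, as an engineer would, in place of code of your own. Each camera call takes 0.05 s, during which the arm holds its last target. There are 200 camera calls.

### The job

Take the orange-handled deburring tool from its wooden stand and run its cone blade right round the inner edge of the vase's mouth, anticlockwise as seen from above, setting the blade on the edge at the blue dot and taking it off at the blue dot. Press lightly and steadily, a few newtons, without ever leaving the edge on the way and never with as much as 15 N, since the glaze chips. Then put the tool back upright in its stand with the collar down on the wood, let go, and leave the other things on the bench where they are.

Things in the scene. Friction and masses are not known exactly. Their poses are not given: they have to be found in the camera images.
- vase: white, blue-decorated vase on a low metal banding wheel, 132 mm across, 130 mm high in all, fixed to the bench, rigid. Origin at the centre of its underside, z up, x axis towards the blue dot. The neck (walls 13 mm thick, flat rim, vertical bore 26 mm deep) is hand-thrown: the edge of its bore lies 25 to 34 mm from the mouth's centre, an irregular oval varying smoothly, and must be followed by feel.
- mouth (a point): centre of the vase's mouth, in the plane of the flat rim, 130 mm above the bench; axes as the vase: +x points to the blue dot (10 mm across, on the rim, 39 mm from this centre; a blue stripe marks the neck below it), +y is a quarter turn anticlockwise from the dot, z up.
- tool: loose deburring tool, about 140 g, 96 mm long, upright in its stand, origin at the tip of the blade, z up along it. From the bottom: steel cone blade (0 to 17 mm), shank of radius 4.5 mm, brass collar of radius 21 mm (28 to 32 mm), orange handle 20 x 20 mm square, faces along the tool's x and y (32 to 96 mm).
- blade (a point): tip of the blade, the tool's origin. The cone has radius 2 mm at its flat tip, growing evenly to 10 mm at 14 mm height, then 10 mm up to 17 mm. The cone's flank must ride on the edge: the tip 3 to 11 mm below the rim is good.
- collar (a point): centre of the underside of the tool's collar, 28 mm above the tip of the blade
- handle (a point): middle of the gripping place on the handle, 60 mm above the tip of the blade; gripped firmly here, arm and grip together give roughly 0.2 to 0.4 mm at the blade per newton of sideways push
- stand: wooden block 85 x 85 x 45 mm, fixed to the bench, with a vertical through hole 30 mm across in its middle; the tool hangs in it with its collar lying on the top. Origin at the centre of its underside, z up.
- stand_hole0 (a point): centre of the mouth of the stand's hole, at the top of the block, 45 mm above the bench
- paint_jar: blue paint jar with white cap, 54 mm across, 62 mm high, loose; leave alone. Origin under its centre.
- brush_cup: white cup with three brushes, 68 mm across, brushes up to 155 mm high, loose; leave alone. Origin under its centre.
- saucer: blue saucer 96 mm across, 16 mm high, loose; leave alone. Origin under its centre.

How it is judged:
On the way, in this order (a step that is already met when the one before it is completed fails the run):
1. blade pressed on the inner edge of the mouth at the blue dot (x of blade in the frame of mouth above 0.007 m and y of blade in the frame of mouth between -0.007 and 0.007 m and horizontal distance between blade and mouth above 0.013 m and contact force between tool and vase above 1 N and z of blade in the frame of mouth between -0.0145 and -0.0005 m), for 0.08 s.
2. blade still pressed on the edge, an eighth of the way round, anticlockwise (x of blade in the frame of mouth above 0.007 m and y of blade in the frame of mouth above 0.007 m and horizontal distance between blade and mouth above 0.013 m and contact force between tool and vase above 1 N and z of blade in the frame of mouth between -0.0145 and -0.0005 m), for 0.08 s.
3. blade still pressed on the edge, a quarter of the way round, anticlockwise (x of blade in the frame of mouth between -0.007 and 0.007 m and y of blade in the frame of mouth above 0.007 m and horizontal distance between blade and mouth above 0.013 m and contact force between tool and vase above 1 N and z of blade in the frame of mouth between -0.0145 and -0.0005 m), for 0.08 s.
4. blade still pressed on the edge, three eighths of the way round, anticlockwise (x of blade in the frame of mouth below -0.007 m and y of blade in the frame of mouth above 0.007 m and horizontal distance between blade and mouth above 0.013 m and contact force between tool and vase above 1 N and z of blade in the frame of mouth between -0.0145 and -0.0005 m), for 0.08 s.
5. blade still pressed on the edge, half of the way round, anticlockwise (x of blade in the frame of mouth below -0.007 m and y of blade in the frame of mouth between -0.007 and 0.007 m and horizontal distance between blade and mouth above 0.013 m and contact force between tool and vase above 1 N and z of blade in the frame of mouth between -0.0145 and -0.0005 m), for 0.08 s.
6. blade still pressed on the edge, five eighths of the way round, anticlockwise (x of blade in the frame of mouth below -0.007 m and y of blade in the frame of mouth below -0.007 m and horizontal distance between blade and mouth above 0.013 m and contact force between tool and vase above 1 N and z of blade in the frame of mouth between -0.0145 and -0.0005 m), for 0.08 s.
7. blade still pressed on the edge, three quarters of the way round, anticlockwise (x of blade in the frame of mouth between -0.007 and 0.007 m and y of blade in the frame of mouth below -0.007 m and horizontal distance between blade and mouth above 0.013 m and contact force between tool and vase above 1 N and z of blade in the frame of mouth between -0.0145 and -0.0005 m), for 0.08 s.
8. blade still pressed on the edge, seven eighths of the way round, anticlockwise (x of blade in the frame of mouth above 0.007 m and y of blade in the frame of mouth below -0.007 m and horizontal distance between blade and mouth above 0.013 m and contact force between tool and vase above 1 N and z of blade in the frame of mouth between -0.0145 and -0.0005 m), for 0.08 s.
9. blade still pressed on the edge, the whole way, back at the blue dot (all of step 1), for 0.08 s.
At the end, for the whole second after the job is handed in: After the full circle the tool hangs upright in its stand (within 0.08 rad), its collar lying on the block (within 3 mm in height, 8 mm of the hole's centre), at rest and released (horizontal distance between collar and stand_hole0 below 0.008 m and z of collar in the frame of stand_hole0 between -0.003 and 0.003 m and angle between tool's own z axis and vertical below 0.08 rad and linear speed of tool below 0.02 m/s); the robot touches nothing.
It fails at once if the tool presses on the vase with 15 N or more (contact force between tool and vase above 15 N).
It fails at once if the blade is off the edge anywhere but near the blue dot: nearer the edge than 10 mm from the mouth's centre, lower than 5 mm above the rim, not touching, and more than about 30 degrees from the dot (z of blade in the frame of mouth below 0.005 m and horizontal distance between blade and mouth between 0.01 and 0.034 m and (x of blade in the frame of mouth below 0.008 m or y of blade in the frame of mouth above 0.014 m or y of blade in the frame of mouth below -0.014 m) and contact force between tool and vase below 0.02 N).
It fails at once if the paint jar is pushed away (30 mm) (distance of paint_jar from where it was at the start of the episode above 0.03 m).
It fails at once if the brush cup is pushed away (30 mm) (distance of brush_cup from where it was at the start of the episode above 0.03 m).
It fails at once if the saucer is pushed away (30 mm) (distance of saucer from where it was at the start of the episode above 0.03 m).
It also fails if it takes over 72 s, if anything falls off the work surface, if the arm or the gripper's body presses on something with over 40 N, if the wrist force passes 120 N, or if a joint passes its speed limit or range.

## Working session

There is one attempt and no reset: what is moved stays moved. The work goes in short steps, Python scripts to look and compute and a tool call to move; the robot and the scene stay as the last step left them, time stands still between calls to the robot, and variables do not carry over. Pictures are saved under pics/ and viewed, at most 10 in all, crops included, and the job is handed in when it is done.

Besides the shell and the picture viewer there is one more tool, called after ">>>" in YAML: its name, and indented under it one key for each argument. drive_tool: Moves the arm, as the interface text tells. Its arguments: {"type":"object","properties":{"offset":{"type":"array","items":{"type":"array","items":{"type":"number"}}},"delta_rot":{"type":"array","items":{"type":"array","items":{"type":"number"}}},"claw":{"type":"array","items":{"type":"number"}},"grip_force":{"type":"number"}},"required":["offset","delta_rot","claw"]}

```bash
ls; mkdir -p pics; cat > h.py <<'E'
from station import *
import numpy as np, cv2
from scipy.spatial.transform import Rotation as R
def ray(cam,xy,st=None):
    m=camera_model(cam);K=np.array(m["K"]);k1=m["k1"]
    d=np.array([(xy[0]-K[0,2])/K[0,0],(xy[1]-K[1,2])/K[1,1]])
    u=d.copy()
    for _ in range(20): u=d/(1+k1*(u@u))
    if "T" in m: T=np.array(m["T"])
    else:
        W=np.eye(4);W[:3,:3]=R.from_rotvec(st["tool_rot"]).as_matrix();W[:3,3]=st["position"]
        T=W@np.array(m["tool_from_camera"])
    v=T[:3,:3]@np.array([u[0],u[1],1]);return T[:3,3],v/np.linalg.norm(v)
def tri(rs):
    A=0;b=0
    for o,v in rs:
        P=np.eye(3)-np.outer(v,v);A=A+P;b=b+P@o
    x=np.linalg.solve(A,b);return x,[np.linalg.norm((np.eye(3)-np.outer(v,v))@(x-o)) for o,v in rs]
def atz(r,z): o,v=r;return o+v*(z-o[2])/v[2]
E
cat > a.py <<'E'
from h import *
s=read_state();print({k:np.round(v,3).tolist() for k,v in s.items()})
for c in ["scene","side","wrist"]:
    cv2.imwrite(f"pics/{c}0.png",read_camera(c)[:,:,::-1])
    print(c,{k:np.round(v,3).tolist() for k,v in camera_model(c).items()})
im=np.hstack([cv2.imread("pics/scene0.png"),cv2.imread("pics/side0.png")])
for n in ["mouth","vase","blade","collar","handle","stand_hole0","stand","paint_jar","brush_cup","saucer"]:
    rs=[]
    for c in ["scene","side"]:
        p=spot_point(c,n)
        if p:
            print(n,c,np.round(p[0]["xy"],1),round(p[0]["confidence"],2)); rs.append(ray(c,p[0]["xy"]))
    if len(rs)==2: x,e=tri(rs);print("   ",x.round(4),np.round(e,4))
E
python3 a.py
```

```text
pics
{'t': 0.0, 'joints': [1.085, 0.435, 0.025, 1.574, -0.012, 1.134, -0.075], 'joint_vel': [-0.001, 0.001, 0.0, 0.0, -0.001, -0.0, -0.001], 'joint_torque': [-0.002, -66.787, 0.984, -31.447, -0.061, 0.043, 0.0], 'position': [0.233, -0.579, 0.226], 'tool_rot': [-3.083, -0.597, 0.001], 'ft_force': [0.215, 0.174, 0.491], 'wrist_torque': [0.002, 0.043, 0.013], 'finger_force': 0.0, 'opening': 0.092}
scene {'K': [[417.7, 0.0, 286.843], [0.0, 417.7, 214.239], [0.0, 0.0, 1.0]], 'k1': -0.094, 'T': [[0.671, 0.529, -0.52, 1.189], [0.741, -0.498, 0.451, -0.469], [-0.02, -0.688, -0.726, 0.905], [0.0, 0.0, 0.0, 1.0]]}
side {'K': [[405.423, 0.0, 281.906], [0.0, 405.423, 204.903], [0.0, 0.0, 1.0]], 'k1': -0.061, 'T': [[0.716, -0.539, 0.445, 0.199], [-0.699, -0.555, 0.451, -0.414], [0.004, -0.633, -0.774, 0.878], [0.0, 0.0, 0.0, 1.0]]}
wrist {'K': [[346.83, 0.0, 276.8], [0.0, 346.83, 207.108], [0.0, 0.0, 1.0]], 'k1': -0.015, 'tool_from_camera': [[-0.0, -0.957, -0.29, 0.079], [1.0, -0.0, 0.0, 0.0], [-0.0, -0.29, 0.957, -0.159], [0.0, 0.0, 0.0, 1.0]]}
mouth scene [300.  161.9] 0.7
mouth side [200.2 195
[... 282 characters left out ...]
4 245.1] 0.78
collar side [304.9 322.4] 0.73
    [ 0.4867 -0.1924  0.0405] [0.0037 0.0037]
handle scene [190.  237.8] 0.5
handle side [303.4 318.7] 0.93
    [ 0.4797 -0.1955  0.0704] [0.0006 0.0006]
stand_hole0 scene [192.4 241.3] 0.84
stand_hole0 side [299.2 322.8] 0.68
    [ 0.4746 -0.1896  0.0469] [0.0003 0.0003]
stand scene [196.4 252.1] 0.9
stand side [302.9 329.9] 0.85
    [ 0.4822 -0.1931  0.007 ] [0.0034 0.0034]
paint_jar scene [312.4 266. ] 0.62
paint_jar side [312.3 218.7] 0.82
    [7.301e-01 9.500e-03 5.000e-04] [0.0042 0.0042]
brush_cup scene [131.9 317.3] 0.59
brush_cup side [398.6 385.3] 0.97
    [ 5.388e-01 -4.209e-01  2.000e-04] [0.0024 0.0024]
saucer scene [355.8 165.5] 0.96
```

```bash
python3 - <<'E'
import cv2,numpy as np
a=cv2.imread("pics/scene0.png");b=cv2.imread("pics/side0.png")
t=np.hstack([cv2.resize(a[90:390,80:400],None,fx=1.25,fy=1.25),cv2.resize(b[120:420,120:440],None,fx=1.25,fy=1.25)])
cv2.imwrite("pics/both.png",t)
E
```

```text
(no output)
```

View pics/both.png

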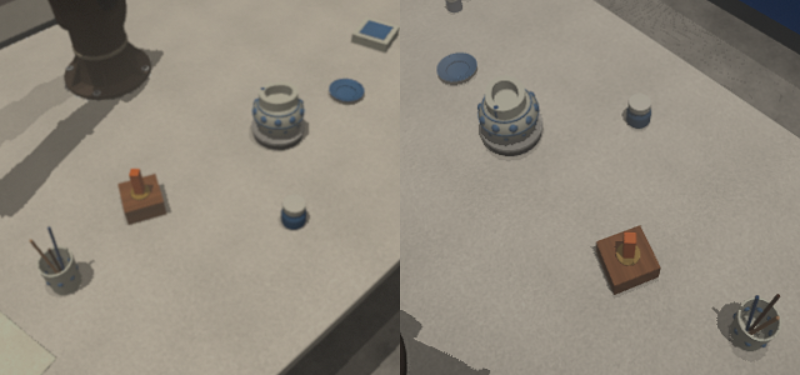

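Both views show the orange tool in its stand (scene ≈(190,238), side ≈(303,319)). The vase has its blue dot at scene ≈(290,161) and side ≈(196,206). I'm moving above the stand.

>>> drive_tool:
  offset:
    - [0.024, 0.038, 0.003]
    - [0.024, 0.038, 0.003]
    - [0.024, 0.038, 0.003]
    - [0.024, 0.038, 0.003]
    - [0.024, 0.038, 0.003]
    - [0.024, 0.038, 0.003]
    - [0.024, 0.038, 0.003]
    - [0.024, 0.038, 0.003]
    - [0.024, 0.038, 0]
    - [0.024, 0.038, 0]
    - [0, 0, 0]
    - [0, 0, 0]
  delta_rot:
    - [0, 0, 0]
    - [0, 0, 0]
    - [0, 0, 0]
    - [0, 0, 0]
    - [0, 0, 0]
    - [0, 0, 0]
    - [0, 0, 0]
    - [0, 0, 0]
    - [0, 0, 0]
    - [0, 0, 0]
    - [0, 0, 0]
    - [0, 0, 0]
  claw: [1, 1, 1, 1, 1, 1, 1, 1, 1, 1, 1, 1]

```text
t: 2.35
position: [0.4738, -0.1989, 0.2507]
tool_rot: [3.083, 0.602, -0.0]
ft_force: [-0.1, -1.2, -0.9]
opening: 0.0916
finger_force: 0.0
```

```bash
cat > b.py <<'E'
from h import *
import sys
s=read_state();print(np.round(s["position"],4),np.round(s["tool_rot"],4),s["t"],np.round(s["joints"],2),np.round(s["ft_force"],2))
cv2.imwrite(sys.argv[1],read_camera("wrist")[:,:,::-1])
for n in sys.argv[2:]:
    p=spot_point("wrist",n)
    for q in p[:2]:
        z={"handle":.077,"collar":.045,"stand_hole0":.045,"mouth":.13,"blade":.017,"stand":0,"vase":0}[n]
        print(n,np.round(q["xy"],1),round(q["confidence"],2),atz(ray("wrist",q["xy"],s),z).round(4))
E
python3 b.py pics/w1.png handle collar stand_hole0 blade
```

```text
[ 0.4738 -0.1989  0.2507] [ 3.0833e+00  6.0170e-01 -1.0000e-04] 2.35 [ 0.45  0.25 -0.19  1.79  0.05  1.11 -0.95] [-0.14 -1.21 -0.93]
handle [278.2 179.7] 0.95 [ 0.4804 -0.1982  0.077 ]
collar [275.6 172.2] 0.94 [ 0.4805 -0.1953  0.045 ]
blade [276.  163.9] 0.55 [ 0.4844 -0.1941  0.017 ]
```

View pics/w1.png

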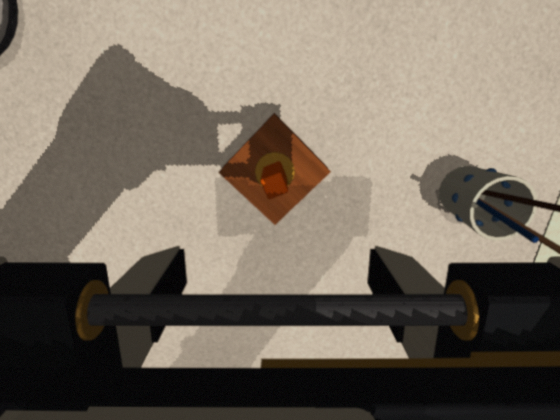

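The wrist view shows the handle at about (274,182), on the collar ring at (275,170), turned differently from the stand. I need a zoom for its yaw.

```bash
python3 - <<'E'
import cv2,numpy as np
a=cv2.imread("pics/w1.png")
c=a[145:215,240:310]
h=cv2.cvtColor(a,cv2.COLOR_BGR2HSV)
for y in (176,185,190): print(h[y,274],a[y,274])
cv2.imwrite("pics/w1z.png",cv2.resize(c,None,fx=8,fy=8,interpolation=cv2.INTER_NEAREST))
E
```

```text
[ 10 246 116] [  4  43 116]
[ 11 248 115] [  3  44 115]
[ 10 242 117] [  6  43 117]
```

View pics/w1z.png

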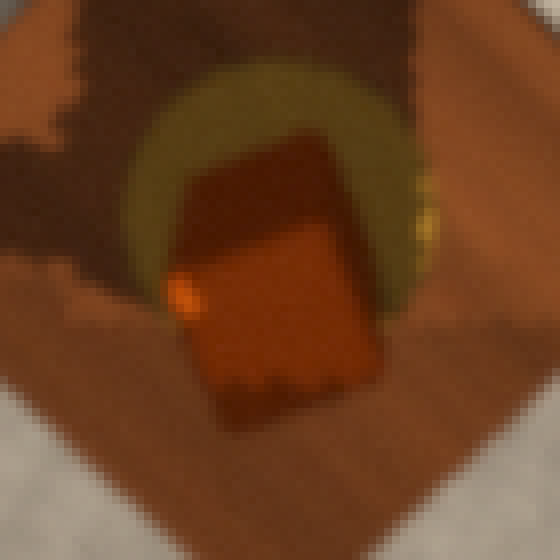

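```bash
cat > c.py <<'E'
from h import *
s=read_state()
c=np.array([[170,275],[325,220],[385,370],[230,430]])/8+[240,145]-.5
P=np.array([atz(ray("wrist",p,s),.113) for p in c]);print(P.round(4),P.mean(0).round(4))
for i in range(4):
    d=P[(i+1)%4]-P[i];print(np.linalg.norm(d).round(4),np.degrees(np.arctan2(d[1],d[0]))%90)
M=R.from_rotvec(s["tool_rot"]).as_matrix();print(M.round(3),np.degrees(np.arctan2(M[1,0],M[0,0])))
for n,p in [("scene",(190,237.8)),("side",(303.4,318.7))]: print(n,atz(ray(n,p),.077).round(4))
# collar centre ellipse in picture
e=atz(ray("wrist",(280/8+240-.5,218/8+145-.5),s),.049);print("collar",e.round(4))
# stand corners
for z in [(275,113),(330,171),(275,223),(220,171)]: print(atz(ray("wrist",z,s),.045).round(4))
# dot
r1,r2=ray("scene",(290.4,161)),ray("side",(196,205.6));print("dot",tri([r1,r2]),atz(r1,.13),atz(r2,.13))
for n,q in [("scene",(300,161.9)),("side",(200.2,195.1))]: print("mouth",atz(ray(n,q),.13))
E
python3 c.py
```

```text
[[ 0.4816 -0.1831  0.113 ]
 [ 0.4935 -0.1965  0.113 ]
 [ 0.4804 -0.2089  0.113 ]
 [ 0.4677 -0.1955  0.113 ]] [ 0.4808 -0.196   0.113 ]
0.0179 41.57469005904406
0.018 43.43691530492191
0.0184 43.580922232211776
0.0187 41.88396415079685
[[ 0.929  0.371 -0.   ]
 [ 0.371 -0.929 -0.   ]
 [-0.     0.    -1.   ]] 21.78554205060531
scene [ 0.4852 -0.1971  0.077 ]
side [ 0.4773 -0.1979  0.077 ]
collar [ 0.4801 -0.1962  0.049 ]
[ 0.5358 -0.1746  0.045 ]
[ 0.5021 -0.251   0.045 ]
[ 0.4258 -0.2183  0.045 ]
[ 0.4586 -0.1422  0.045 ]
dot (array([0.48118176, 0.16458352, 0.12781963]), [np.float64(1.5452593936649137e-05), np.float64(1.545259393648723e-05)]) [0.48315934 0.16282435 0.13      ] [0.48035788 0.16288091 0.13      ]
mouth [0.5053871  0.18024085 0.13      ]
mouth [0.50760149 0.18244141 0.13      ]
```

>>> drive_tool:
  offset:
    - [0.0023, 0.0009, -0.04]
    - [0.0022, 0.0009, -0.04]
    - [0.0022, 0.0008, -0.04]
    - [0, 0, -0.04]
    - [0, 0, -0.0327]
    - [0, 0, 0]
    - [0, 0, 0]
    - [0, 0, 0]
    - [0, 0, 0]
    - [0, 0, 0]
    - [0, 0, 0]
  delta_rot:
    - [0, 0, 6.9]
    - [0, 0, 6.9]
    - [0, 0, 6.9]
    - [0, 0, 0]
    - [0, 0, 0]
    - [0, 0, 0]
    - [0, 0, 0]
    - [0, 0, 0]
    - [0, 0, 0]
    - [0, 0, 0]
    - [0, 0, 0]
  claw: [1, 1, 1, 1, 1, 1, -1, -1, -1, -1, -1]
  grip_force: 50

```text
t: 3.7
position: [0.4806, -0.1974, 0.0589]
tool_rot: [2.926, 1.141, 0.002]
ft_force: [0.9, 0.7, 0.6]
opening: 0.0564
finger_force: 0.0
```

```bash
python3 b.py pics/w2.png handle collar
```

```text
[ 0.4806 -0.1974  0.0589] [2.9258e+00 1.1414e+00 1.7000e-03] 3.7 [ 0.46  0.49 -0.22  1.99  0.17  0.67 -0.7 ] [0.88 0.68 0.55]
handle [272.1 280.6] 0.58 [ 0.4805 -0.1952  0.077 ]
collar [271.7 252.1] 0.76 [ 0.4799 -0.195   0.045 ]
```

>>> drive_tool:
  offset:
    - [0, 0.001, -0.0005]
    - [0, 0, 0]
    - [0, 0, 0]
    - [0, 0, 0]
    - [0, 0, 0]
    - [0, 0, 0]
    - [0, 0, 0]
    - [0, 0, 0]
  delta_rot:
    - [0, 0, 0]
    - [0, 0, 0]
    - [0, 0, 0]
    - [0, 0, 0]
    - [0, 0, 0]
    - [0, 0, 0]
    - [0, 0, 0]
    - [0, 0, 0]
  claw: [-1, -1, -1, -1, -1, -1, -1, -1]
  grip_force: 55

```text
t: 4.65
position: [0.4801, -0.1962, 0.0575]
tool_rot: [-2.927, -1.142, 0.0]
ft_force: [0.3, -0.4, -1.2]
opening: 0.0196
finger_force: 55.0
```

>>> drive_tool:
  offset:
    - [0, 0, 0.03]
    - [0, 0, 0.04]
    - [0, 0, 0.04]
    - [-0.004, 0.035, 0.04]
    - [-0.004, 0.041, 0.035]
    - [-0.005, 0.041, 0]
    - [-0.005, 0.041, 0]
    - [-0.005, 0.041, 0]
    - [-0.005, 0.041, 0]
    - [-0.005, 0.041, 0]
    - [0, 0.041, 0]
    - [0, 0, 0]
  delta_rot:
    - [0, 0, 0]
    - [0, 0, 0]
    - [0, 0, 0]
    - [0, 0, 0]
    - [0, 0, 0]
    - [0, 0, 0]
    - [0, 0, 0]
    - [0, 0, 0]
    - [0, 0, 0]
    - [0, 0, 0]
    - [0, 0, 0]
    - [0, 0, 0]
  claw: [-1, -1, -1, -1, -1, -1, -1, -1, -1, -1, -1, -1]

```text
t: 5.85
position: [0.4468, 0.1266, 0.2379]
tool_rot: [-2.92, -1.153, -0.003]
ft_force: [0.3, -0.0, -1.4]
opening: 0.0199
finger_force: 55.0
```

>>> drive_tool:
  offset:
    - [0, 0, 0]
    - [0, 0, 0]
  delta_rot:
    - [0, 0, 0]
    - [0, 0, 0]
  claw: [-1, -1]

```text
t: 6.05
position: [0.4477, 0.1194, 0.2372]
tool_rot: [2.927, 1.14, -0.001]
ft_force: [0.1, -1.1, -1.0]
opening: 0.0194
finger_force: 55.0
```

```bash
python3 b.py pics/w3.png mouth vase blade handle
```

```text
[0.4477 0.1194 0.2372] [ 2.9268e+00  1.1400e+00 -1.1000e-03] 6.05 [ 0.03  0.2  -0.47  1.9   0.1   1.06 -1.31] [ 0.14 -1.11 -0.97]
mouth [278.4  82.6] 0.78 [0.5169 0.1806 0.13  ]
mouth [277.4 231.7] 0.31 [0.4316 0.1031 0.13  ]
vase [275.7  88. ] 0.57 [0.5162 0.1829 0.    ]
vase [533.5  35.6] 0.38 [0.7383 0.0197 0.    ]
```

View pics/w3.png

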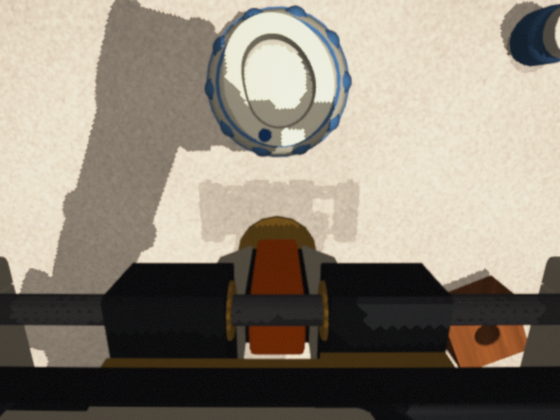

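The wrist view shows the mouth oval centred at about (278,82), with the blue dot at (265,135). The bore is dark-edged and can be outlined, so I'll zoom the rim.

```bash
python3 - <<'E'
import cv2,numpy as np
w=cv2.imread("pics/w3.png")[0:160,200:360]
a=cv2.imread("pics/scene0.png")[135:195,265:335];b=cv2.imread("pics/side0.png")[165:235,165:235]
A=cv2.resize(w,(600,600),interpolation=cv2.INTER_CUBIC)
t=np.zeros((600,800,3),np.uint8);t[:,:500]=cv2.resize(w,(500,500),interpolation=cv2.INTER_CUBIC).copy() if 0 else np.vstack([cv2.resize(w,(500,500),interpolation=cv2.INTER_CUBIC),np.zeros((100,500,3),np.uint8)])
t[0:257,500:800]=cv2.resize(a,(300,257),interpolation=cv2.INTER_CUBIC)
t[300:600,500:800]=cv2.resize(b,(300,300),interpolation=cv2.INTER_CUBIC)
cv2.imwrite("pics/z3.png",t)
E
```

```text
(no output)
```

View pics/z3.png

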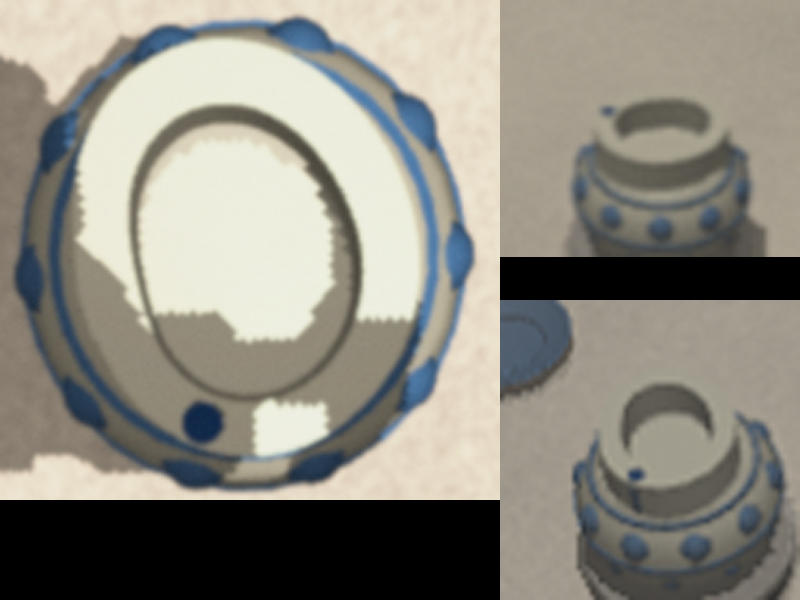

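```bash
cat > d.py <<'E'
from h import *
s=read_state()
c=np.array([(228,104),(180,117),(150,145),(134,180),(130,220),(132,260),(140,295),(152,330),(170,360),(195,382),(225,395),(255,398),(285,392),(315,375),(340,345),(355,310),(361,270),(358,235),(347,205),(330,170),(305,137),(270,113)])/3.125+[200,0]-.3
P=np.array([atz(ray("wrist",p,s),.13) for p in c])[:,:2]
d=atz(ray("wrist",np.array([203,422])/3.125+[200,0]-.3,s),.13)[:2];print("dot",d.round(4),"bore box",P.min(0),P.max(0))
S=np.array([(622,430),(668,383),(713,430)]);S=[atz(ray("side",(p-np.array([500,300]))/4.286+[165,165],),.13)[:2].round(4) for p in S];print("side L,T,R",S)
print("side dot",atz(ray("side",(np.array([137,175]))/4.286+165),.13)[:2].round(4))
S=[atz(ray("scene",(np.array(p)-[500,0])/4.286+[265,135]),.13)[:2].round(4) for p in [(615,117),(665,97),(710,115),(607,110)]];print("scene L,T,R,dot",S)
for z in (.06,.07,.08,.09):
    b=np.array([atz(ray("wrist",np.array(p)/3.125+[200,0]-.3,s),z) for p in [(22,254),(468,254),(245,18),(245,490)]])
    print(z,b.mean(0).round(4),np.linalg.norm(b[0]-b[1]).round(4),np.linalg.norm(b[2]-b[3]).round(4))
for m in [(.5169,.1806),(.513,.181)]:
    m=np.array(m);print(m,"dotdist",np.linalg.norm(d-m))
    a=np.arctan2(*(d-m)[::-1]);q=P-m;th=np.degrees(np.arctan2(q[:,1],q[:,0])-a)%360;r=np.hypot(*q.T)*1e3
    i=np.argsort(th);print("yaw",np.degrees(a));print(np.c_[th[i],r[i]].round(1).tolist())
E
python3 d.py
```

```text
dot [0.4828 0.1633] bore box [0.48827282 0.15101422] [0.5453248  0.21331182]
side L,T,R [array([0.4953, 0.1933]), array([0.5362, 0.2039]), array([0.5325, 0.1572])]
side dot [0.4816 0.1607]
scene L,T,R,dot [array([0.4904, 0.1618]), array([0.4982, 0.2012]), array([0.5331, 0.2099]), array([0.4812, 0.1629])]
0.06 [0.5196 0.1829 0.06  ] 0.1305 0.1309
0.07 [0.5192 0.1826 0.07  ] 0.1266 0.127
0.08 [0.5188 0.1823 0.08  ] 0.1228 0.1231
0.09 [0.5184 0.182  0.09  ] 0.1189 0.1193
[0.5169 0.1806] dotdist 0.038236593912822026
yaw -153.1586258173428
[[6.4, 30.8], [19.7, 31.2], [33.2, 31.2], [48.3, 30.6], [65.5, 29.2], [82.6, 27.8], [101.4, 26.8], [118.0, 26.4], [133.3, 26.1], [151.4, 27.3], [169.0, 29.5], [186.0, 31.8], [202.7, 33.4], [221.6, 33.9], [236.9, 32.9], [251.3, 30.9], [267.2, 28.1], [285.3, 26.4], [302.6, 25.9], [320.5, 27.0], [336.7, 28.7], [351.8, 30.0]]
[0.513 0.181] dotdist 0.03500151959989618
yaw -149.6897067052812
[[8.0, 27.9], [22.4, 29.0], [36.6, 29.8], [52.2, 30.2], [69.4, 30.0], [86.0, 29.7], [103.4, 29.7], [118.2, 29.9], [131.7, 29.9], [147.4, 31.2], [163.0, 33.2], [178.5, 34.9], [194.0, 35.8], [212.0, 35.2], [226.7, 33.2], [240.6, 30.2], [256.4, 26.4], [275.4, 23.7], [295.0, 22.4], [315.9, 23.1], [334.7, 24.8], [351.8, 26.5]]
```

>>> drive_tool:
  offset:
    - [0.014, 0.013, 0]
    - [0.014, 0.014, 0]
    - [0.014, 0.014, -0.01]
    - [0.0124, 0.0127, -0.0127]
    - [0, 0, -0.012]
    - [0, 0, -0.012]
    - [0, 0, 0]
    - [0, 0, 0]
    - [0, 0, 0]
    - [0, 0, 0]
  delta_rot:
    - [0, 0, 0]
    - [0, 0, 0]
    - [0, 0, 0]
    - [0, 0, 0]
    - [0, 0, 0]
    - [0, 0, 0]
    - [0, 0, 0]
    - [0, 0, 0]
    - [0, 0, 0]
    - [0, 0, 0]
  claw: [-1, -1, -1, -1, -1, -1, -1, -1, -1, -1]

```text
t: 7.3
position: [0.5023, 0.1741, 0.1915]
tool_rot: [2.927, 1.141, 0.002]
ft_force: [-0.3, -0.2, -1.7]
opening: 0.0197
finger_force: 55.0
```

```bash
cat > plan.py <<'E'
# tip path: offset curve of measured bore, 6 mm inside (tip 7 mm down), in mouth frame and world
from h import *
from scipy.interpolate import CubicSpline
T=np.array([[6.4,30.8],[19.7,31.2],[33.2,31.2],[48.3,30.6],[65.5,29.2],[82.6,27.8],[101.4,26.8],[118.0,26.4],[133.3,26.1],[151.4,27.3],[169.0,29.5],[186.0,31.8],[202.7,33.4],[221.6,33.9],[236.9,32.9],[251.3,30.9],[267.2,28.1],[285.3,26.4],[302.6,25.9],[320.5,27.0],[336.7,28.7],[351.8,30.0]])
M0=np.array([.5169,.1806]);yaw=np.radians(-153.16)
A=np.fft.rfft(CubicSpline(np.r_[T[:,0],366.4],np.r_[T[:,1],30.8],bc_type='periodic')((np.arange(360)-6.4)%360+6.4));A[5:]=0
r=np.fft.irfft(A,360)
t=np.radians(np.arange(360))
C=np.c_[r*np.cos(t),r*np.sin(t)]
d=np.roll(C,-1,0)-np.roll(C,1,0);d/=np.linalg.norm(d,axis=1)[:,None]
N=np.c_[d[:,1],-d[:,0]]   # outward normal
P=C-6*N
ang=np.unwrap(np.arctan2(P[:,1],P[:,0]));
Rm=np.array([[np.cos(yaw),-np.sin(yaw)],[np.sin(yaw),np.cos(yaw)]])
def at(a): # path point at tip polar angle a (deg): mouth mm, world normal, world mm
    k=np.argmin(np.abs((np.degrees(ang)-a+180)%360-180));return P[k],Rm@N[k],Rm@P[k]+M0*1e3
if __name__=="__main__":
    s=read_state();print(np.round(s["position"],4),np.round(s["ft_force"],2),s["t"])
    prev=None
    for a in range(0,375,15):
        p,n,w=at(a);print(a,p.round(1),"n",n.round(2),"w",w.round(1),"" if prev is None else (w-prev).round(1));prev=w
E
python3 plan.py
```

```text
[0.5023 0.1741 0.1915] [-0.25 -0.19 -1.65] 7.3
0 [24.5 -0.1] n [-0.95 -0.3 ] w [495.  169.6] 
15 [24.4  6.3] n [-0.78 -0.62] w [498.  163.9] [ 3.  -5.7]
30 [21.7 12.8] n [-0.5  -0.87] w [503.3 159.4] [ 5.3 -4.5]
45 [17.5 17.3] n [-0.2  -0.98] w [509.1 157.3] [ 5.8 -2.2]
60 [11.8 20.4] n [ 0.12 -0.99] w [515.6 157. ] [ 6.5 -0.2]
75 [ 6.  21.7] n [ 0.39 -0.92] w [521.4 158.6] [5.8 1.6]
90 [ 0.1 21.3] n [ 0.6 -0.8] w [526.5 161.5] [5.1 2.9]
105 [-5.1 19.9] n [ 0.74 -0.67] w [530.5 165.2] [4.  3.7]
120 [-10.   17.5] n [ 0.85 -0.53] w [533.7 169.5] [3.2 4.3]
135 [-14.4  14.3] n [ 0.92 -0.4 ] w [536.2 174.3] [2.5 4.9]
150 [-18.2  10.7] n [ 0.96 -0.26] w [538.  179.3] [1.7 4.9]
165 [-21.8   6. ] n [ 1.   -0.09] w [539. 185.] [1.1 5.8]
180 [-24.6   0.2] n [0.99 0.14] w [538.9 191.5] [-0.1  6.5]
195 [-25.7  -6.7] n [0.89 0.46] w [536.8 198.2] [-2.1  6.7]
210 [-24.2 -13.9] n [0.62 0.78] w [532.2 203.9] [-4.6  5.7]
225 [-19.7 -19.6] n [0.2  0.98] w [525.7 207. ] [-6.5  3. ]
240 [-13.2 -22.7] n [-0.24  0.97] w [518.4 206.8] [-7.2 -0.2]
255 [ -6.3 -23. ] n [-0.54  0.84] w [512.1 204. ] [-6.3 -2.8]
270 [  0.  -21.6] n [-0.71  0.71] w [507.1 199.9] [-5.  -4.1]
285 [  5.2 -19.6] n [-0.78  0.63] w [503.4 195.7] [-3.7 -4.1]
300 [ 10.1 -17.2] n [-0.82  0.57] w [500.1 191.4] [-3.3 -4.4]
315 [ 14.6 -14.4] n [-0.88  0.48] w [497.4 186.9] [-2.8 -4.5]
330 [ 18.9 -10.8] n [-0.95  0.3 ] w [495.2 181.8] [-2.2 -5.1]
345 [22.4 -6.1] n [-1.    0.03] w [494.1 175.9] [-1.  -5.8]
360 [24.5 -0.1] n [-0.95 -0.3 ] w [495.  169.6] [ 0.9 -6.3]
```

>>> drive_tool:
  offset:
    - [0, 0, -0.007]
    - [0, 0, -0.007]
    - [0, 0, -0.007]
    - [0, 0, -0.007]
    - [-0.001, -0.0006, 0]
    - [-0.001, -0.0006, 0]
    - [-0.001, -0.0006, 0]
    - [-0.001, -0.0006, 0]
    - [-0.001, -0.0006, 0]
    - [0, 0, 0]
    - [0, 0, 0]
  delta_rot:
    - [0, 0, 0]
    - [0, 0, 0]
    - [0, 0, 0]
    - [0, 0, 0]
    - [0, 0, 0]
    - [0, 0, 0]
    - [0, 0, 0]
    - [0, 0, 0]
    - [0, 0, 0]
    - [0, 0, 0]
    - [0, 0, 0]
  claw: [-1, -1, -1, -1, -1, -1, -1, -1, -1, -1, -1]

```text
t: 8.4
position: [0.4971, 0.1713, 0.1629]
tool_rot: [2.927, 1.142, 0.0]
ft_force: [0.3, -0.3, -1.8]
opening: 0.0197
finger_force: 55.0
```

>>> drive_tool:
  offset:
    - [-0.0005, -0.0002, 0]
    - [-0.0005, -0.0002, 0]
    - [-0.0005, -0.0002, 0]
    - [-0.0005, -0.0002, 0]
    - [-0.0005, -0.0002, 0]
    - [0, 0, 0]
    - [0, 0, 0]
  delta_rot:
    - [0, 0, 0]
    - [0, 0, 0]
    - [0, 0, 0]
    - [0, 0, 0]
    - [0, 0, 0]
    - [0, 0, 0]
    - [0, 0, 0]
  claw: [-1, -1, -1, -1, -1, -1, -1]

```text
t: 9.1
position: [0.4946, 0.1703, 0.1628]
tool_rot: [2.927, 1.142, 0.0]
ft_force: [0.2, 0.4, -1.3]
opening: 0.0201
finger_force: 55.0
```

>>> drive_tool:
  offset:
    - [-0.0004, -0.0001, 0]
    - [-0.0004, -0.0002, 0]
    - [-0.0004, -0.0001, 0]
    - [0, 0, 0]
    - [0, 0, 0]
  delta_rot:
    - [0, 0, 0]
    - [0, 0, 0]
    - [0, 0, 0]
    - [0, 0, 0]
    - [0, 0, 0]
  claw: [-1, -1, -1, -1, -1]

```text
t: 9.6
position: [0.4934, 0.1699, 0.1628]
tool_rot: [2.927, 1.142, 0.0]
ft_force: [0.9, 0.2, -0.5]
opening: 0.0202
finger_force: 55.0
```

>>> drive_tool:
  offset:
    - [-0.0004, -0.0001, 0]
    - [-0.0004, -0.0002, 0]
    - [-0.0004, -0.0001, 0]
    - [0, 0, 0]
    - [0, 0, 0]
  delta_rot:
    - [0, 0, 0]
    - [0, 0, 0]
    - [0, 0, 0]
    - [0, 0, 0]
    - [0, 0, 0]
  claw: [-1, -1, -1, -1, -1]

```text
t: 10.1
position: [0.4922, 0.1695, 0.1628]
tool_rot: [2.927, 1.142, 0.0]
ft_force: [-0.1, 0.6, -1.8]
opening: 0.02
finger_force: 55.0
```

>>> drive_tool:
  offset:
    - [-0.0004, -0.0002, 0]
    - [-0.0004, -0.0001, 0]
    - [-0.0004, -0.0002, 0]
    - [0, 0, 0]
    - [0, 0, 0]
  delta_rot:
    - [0, 0, 0]
    - [0, 0, 0]
    - [0, 0, 0]
    - [0, 0, 0]
    - [0, 0, 0]
  claw: [-1, -1, -1, -1, -1]

```text
t: 10.6
position: [0.4914, 0.1692, 0.163]
tool_rot: [-2.927, -1.142, -0.002]
ft_force: [2.8, 0.6, -0.5]
opening: 0.0197
finger_force: 55.0
```

```bash
python3 - <<'E'
from h import *
for c in ["wrist","scene","side","wrist"]:
    cv2.imwrite(f"pics/{c}4.png",read_camera(c)[:,:,::-1]);s=read_state();print(np.round(s["position"],4),np.round(s["ft_force"],2),np.round(s["wrist_torque"],3))
w=cv2.imread("pics/wrist4.png")[60:260,180:380];a=cv2.imread("pics/scene4.png")[110:190,250:340];b=cv2.imread("pics/side4.png")[150:230,160:240]
t=np.zeros((600,800,3),np.uint8);t[:440,:440]=cv2.resize(w,(440,440),interpolation=cv2.INTER_CUBIC)
t[:300,450:787]=cv2.resize(a,(337,300),interpolation=cv2.INTER_CUBIC);t[300:,450:750]=cv2.resize(b,(300,300),interpolation=cv2.INTER_CUBIC)
cv2.imwrite("pics/z4.png",t)
E
```

```text
[0.4915 0.1692 0.163 ] [ 4.2   0.59 -0.72] [ 0.236 -0.799  0.003]
[0.4914 0.1691 0.163 ] [ 3.95  2.09 -1.15] [ 0.294 -0.83  -0.037]
[0.4914 0.1692 0.1629] [ 3.63  0.42 -0.79] [ 0.33  -0.884  0.015]
[0.4914 0.1692 0.1629] [3.44 1.09 0.25] [ 0.333 -0.915  0.014]
```

View pics/z4.png

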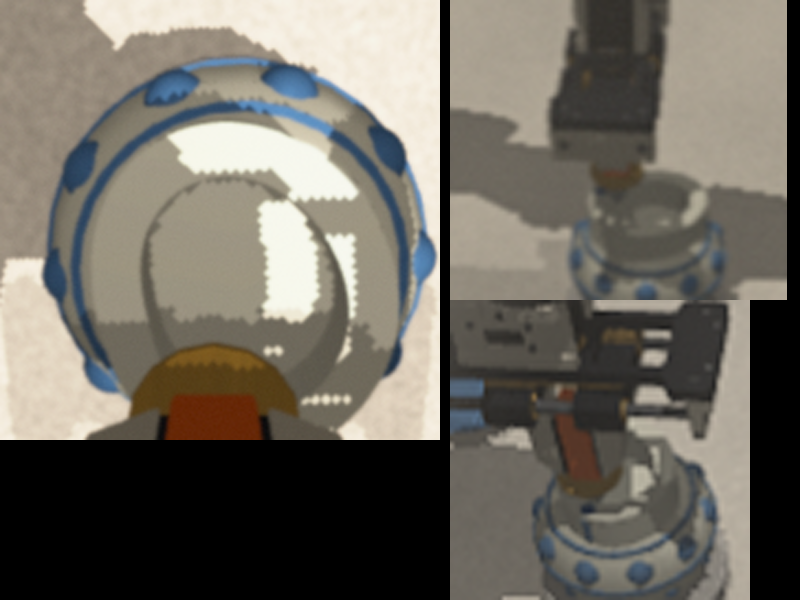

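The blade is on the edge by the dot at about 4 N, and the pictures agree: the tool leans on the rim at the dot. The wrist torque is a cleaner force measure, so I'll write a small step planner around it.

```bash
cat > f.py <<'E'
# usage: f.py <arc_deg> <rows> [target N] ; logs state, prints next rows (mm)
from plan import *
import sys,json,os
arc,rows=float(sys.argv[1]),int(sys.argv[2]);FT=float(sys.argv[3]) if len(sys.argv)>3 else 4.5
CMP=.27
s=read_state();tq=np.array(s["wrist_torque"]);F=np.array([-tq[1],tq[0]])/.24
p=np.array(s["position"])*1e3
L=json.load(open("log.json")) if os.path.exists("log.json") else []
L.append([*p[:2],*F]);json.dump(L,open("log.json","w"))
A=[];b=[]
def polar(xy,sh): q=Rm.T@(xy-sh-M0*1e3);return np.degrees(np.arctan2(q[1],q[0]))
sh=np.zeros(3)
for _ in range(5):
    A=[];b=[]
    for x in L:
        x=np.array(x);a=polar(x[:2],sh[:2]);_,n,w=at(a);fn=-n@x[2:]
        A.append([n[0],n[1],1]);b.append(n@(x[:2]-w)-CMP*fn)
    A=np.array(A);b=np.array(b)
    W=np.exp(-(len(b)-1-np.arange(len(b)))/6.)/.3
    sh=np.linalg.lstsq(np.vstack([A*W[:,None],np.diag([1/1.5,1/1.5,1/1.])]),np.r_[b*W,0,0,0],rcond=None)[0]
loc=b[-1]-A[-1]@sh
t=np.array([-n[1],n[0]])
fz=np.array(s["ft_force"])
print(f"t {s['t']:.2f} ang {a:.1f} pos {p.round(1)} Fn {fn:.2f} Ft {t@F:.2f} ft {fz.round(1)} fit {sh.round(2)} loc {loc:.2f}")
def tgt(k):
    _,n,w=at(a+k);return w+sh[:2]+n*(sh[2]+loc+CMP*FT)
c=p[:2].copy();out=[]
for i in range(1,rows+1):
    g=tgt(arc*i/rows)
    # blend out present error over the first 3 rows
    e=(p[:2]-tgt(0))*max(0,1-i/3);d=np.round(g+e-c,1);c=c+d;out.append([*(d/1e3).round(4).tolist(),0])
print(out)
E
python3 f.py 20 10
```

```text
t 10.80 ang -2.2 pos [491.4 169.2 162.9] Fn 4.04 Ft -0.34 ft [3.4 1.1 0.3] fit [-1.61 -0.44  0.74] loc 0.07
[[0.0002, -0.0008, 0], [0.0002, -0.0007, 0], [0.0003, -0.0008, 0], [0.0005, -0.0012, 0], [0.0005, -0.0008, 0], [0.0004, -0.0008, 0], [0.0005, -0.0007, 0], [0.0005, -0.0008, 0], [0.0006, -0.0007, 0], [0.0006, -0.0007, 0]]
```

>>> drive_tool:
  offset:
    - [0.0002, -0.0008, 0]
    - [0.0002, -0.0007, 0]
    - [0.0003, -0.0008, 0]
    - [0.0005, -0.0012, 0]
    - [0.0005, -0.0008, 0]
    - [0.0004, -0.0008, 0]
  delta_rot:
    - [0, 0, 0]
    - [0, 0, 0]
    - [0, 0, 0]
    - [0, 0, 0]
    - [0, 0, 0]
    - [0, 0, 0]
  claw: [-1, -1, -1, -1, -1, -1]

```text
t: 11.4
position: [0.4931, 0.1643, 0.1629]
tool_rot: [-2.926, -1.142, -0.001]
ft_force: [1.8, 4.9, 1.6]
opening: 0.0193
finger_force: 55.0
```

```bash
python3 f.py 15 8
```

```text
t 11.40 ang 8.2 pos [493.1 164.3 162.9] Fn 4.90 Ft -3.28 ft [1.8 4.9 1.6] fit [-1.55 -0.75  0.77] loc 0.05
[[0.0004, -0.0007, 0], [0.0005, -0.0006, 0], [0.0006, -0.0007, 0], [0.0005, -0.0007, 0], [0.0006, -0.0007, 0], [0.0006, -0.0007, 0], [0.0007, -0.0006, 0], [0.0007, -0.0006, 0]]
```

>>> drive_tool:
  offset:
    - [0.0005, -0.0006, 0]
    - [0.0005, -0.0006, 0]
    - [0.0006, -0.0007, 0]
    - [0.0005, -0.0007, 0]
    - [0.0006, -0.0007, 0]
    - [0.0006, -0.0006, 0]
    - [0.0007, -0.0006, 0]
    - [0.0007, -0.0006, 0]
  delta_rot:
    - [0, 0, 0]
    - [0, 0, 0]
    - [0, 0, 0]
    - [0, 0, 0]
    - [0, 0, 0]
    - [0, 0, 0]
    - [0, 0, 0]
    - [0, 0, 0]
  claw: [-1, -1, -1, -1, -1, -1, -1, -1]

```text
t: 12.2
position: [0.4973, 0.1595, 0.1627]
tool_rot: [-2.925, -1.142, 0.001]
ft_force: [0.6, 5.2, 2.3]
opening: 0.0198
finger_force: 55.0
```

```bash
python3 f.py 15 8
```

```text
t 12.20 ang 22.1 pos [497.3 159.5 162.7] Fn 5.28 Ft -3.64 ft [0.6 5.2 2.3] fit [-1.66 -0.46  0.72] loc -0.04
[[0.0007, -0.0005, 0], [0.0008, -0.0005, 0], [0.0008, -0.0005, 0], [0.0007, -0.0005, 0], [0.0008, -0.0004, 0], [0.0008, -0.0004, 0], [0.0008, -0.0004, 0], [0.0009, -0.0003, 0]]
```

>>> drive_tool:
  offset:
    - [0.0008, -0.0005, 0]
    - [0.0008, -0.0004, 0]
    - [0.0008, -0.0005, 0]
    - [0.0007, -0.0005, 0]
    - [0.0008, -0.0004, 0]
    - [0.0008, -0.0004, 0]
    - [0.0008, -0.0004, 0]
    - [0.0009, -0.0003, 0]
  delta_rot:
    - [0, 0, 0]
    - [0, 0, 0]
    - [0, 0, 0]
    - [0, 0, 0]
    - [0, 0, 0]
    - [0, 0, 0]
    - [0, 0, 0]
    - [0, 0, 0]
  claw: [-1, -1, -1, -1, -1, -1, -1, -1]

```text
t: 13.0
position: [0.5029, 0.1562, 0.1625]
tool_rot: [-2.925, -1.143, 0.003]
ft_force: [-2.0, 6.6, 2.2]
opening: 0.0196
finger_force: 55.0
```

```bash
python3 f.py 22 12 4.2
```

```text
t 13.00 ang 36.6 pos [502.9 156.2 162.5] Fn 5.51 Ft -3.56 ft [-2.   6.6  2.2] fit [-1.92 -0.19  0.6 ] loc -0.09
[[0.001, -0.0002, 0], [0.0006, -0.0001, 0], [0.001, -0.0002, 0], [0.0009, -0.0002, 0], [0.0008, -0.0002, 0], [0.0009, -0.0001, 0], [0.0009, -0.0001, 0], [0.0009, -0.0001, 0], [0.0009, -0.0, 0], [0.0008, -0.0, 0], [0.0009, 0.0, 0], [0.0009, 0.0001, 0]]
```

>>> drive_tool:
  offset:
    - [0.0009, -0.0001, 0]
    - [0.0008, -0.0001, 0.0001]
    - [0.0009, -0.0002, 0.0001]
    - [0.0009, -0.0001, 0]
    - [0.0008, -0.0002, 0.0001]
    - [0.0009, -0.0001, 0]
    - [0.0009, -0.0001, 0.0001]
    - [0.0009, -0.0001, 0]
    - [0.0009, 0, 0]
    - [0.0008, 0, 0]
  delta_rot:
    - [0, 0, 0]
    - [0, 0, 0]
    - [0, 0, 0]
    - [0, 0, 0]
    - [0, 0, 0]
    - [0, 0, 0]
    - [0, 0, 0]
    - [0, 0, 0]
    - [0, 0, 0]
    - [0, 0, 0]
  claw: [-1, -1, -1, -1, -1, -1, -1, -1, -1, -1]

```text
t: 14.0
position: [0.5108, 0.1548, 0.1625]
tool_rot: [-2.925, -1.143, 0.006]
ft_force: [-3.2, 5.0, 1.3]
opening: 0.0197
finger_force: 55.0
```

```bash
python3 f.py 22 11 4.2
```

```text
t 14.00 ang 54.1 pos [510.8 154.8 162.5] Fn 5.23 Ft -3.30 ft [-3.2  5.   1.3] fit [-2.04 -0.17  0.5 ] loc -0.06
[[0.001, 0.0001, 0], [0.001, 0.0002, 0], [0.0009, 0.0002, 0], [0.0009, 0.0001, 0], [0.0009, 0.0001, 0], [0.0008, 0.0002, 0], [0.0008, 0.0002, 0], [0.0009, 0.0003, 0], [0.0008, 0.0003, 0], [0.0008, 0.0003, 0], [0.0008, 0.0003, 0]]
```

>>> drive_tool:
  offset:
    - [0.0009, 0.0001, 0]
    - [0.0009, 0.0002, 0]
    - [0.0009, 0.0002, 0]
    - [0.0009, 0.0001, 0]
    - [0.0009, 0.0001, 0]
    - [0.0008, 0.0002, 0]
    - [0.0008, 0.0002, 0]
    - [0.0009, 0.0003, 0]
    - [0.0008, 0.0003, 0]
    - [0.0008, 0.0003, 0]
    - [0.0008, 0.0003, 0]
  delta_rot:
    - [0, 0, 0]
    - [0, 0, 0]
    - [0, 0, 0]
    - [0, 0, 0]
    - [0, 0, 0]
    - [0, 0, 0]
    - [0, 0, 0]
    - [0, 0, 0]
    - [0, 0, 0]
    - [0, 0, 0]
    - [0, 0, 0]
  claw: [-1, -1, -1, -1, -1, -1, -1, -1, -1, -1, -1]

```text
t: 15.1
position: [0.5193, 0.1567, 0.1622]
tool_rot: [-2.925, -1.143, 0.009]
ft_force: [-5.4, 2.8, 2.3]
opening: 0.0196
finger_force: 55.0
```

```bash
python3 f.py 24 12 4.2
```

```text
t 15.10 ang 74.7 pos [519.3 156.7 162.2] Fn 5.95 Ft -3.75 ft [-5.4  2.8  2.3] fit [-2.41 -0.32  0.15] loc -0.15
[[0.0008, 0.0005, 0], [0.0008, 0.0006, 0], [0.0007, 0.0005, 0], [0.0007, 0.0004, 0], [0.0007, 0.0005, 0], [0.0007, 0.0004, 0], [0.0007, 0.0005, 0], [0.0007, 0.0005, 0], [0.0006, 0.0005, 0], [0.0006, 0.0005, 0], [0.0006, 0.0005, 0], [0.0006, 0.0006, 0]]
```

>>> drive_tool:
  offset:
    - [0.0008, 0.0005, 0.0001]
    - [0.0007, 0.0006, 0.0001]
    - [0.0007, 0.0005, 0.0001]
    - [0.0007, 0.0004, 0.0001]
    - [0.0007, 0.0005, 0]
    - [0.0006, 0.0004, 0]
    - [0.0007, 0.0005, 0]
    - [0.0007, 0.0005, 0]
    - [0.0006, 0.0005, 0]
    - [0.0006, 0.0005, 0]
    - [0.0006, 0.0005, 0]
    - [0.0006, 0.0006, 0]
  delta_rot:
    - [0, 0, 0]
    - [0, 0, 0]
    - [0, 0, 0]
    - [0, 0, 0]
    - [0, 0, 0]
    - [0, 0, 0]
    - [0, 0, 0]
    - [0, 0, 0]
    - [0, 0, 0]
    - [0, 0, 0]
    - [0, 0, 0]
    - [0, 0, 0]
  claw: [-1, -1, -1, -1, -1, -1, -1, -1, -1, -1, -1, -1]

```text
t: 16.3
position: [0.5271, 0.1617, 0.1623]
tool_rot: [2.926, 1.142, -0.011]
ft_force: [-5.9, 2.6, 1.7]
opening: 0.0197
finger_force: 55.0
```

```bash
python3 f.py 24 12 4
```

```text
t 16.30 ang 96.9 pos [527.1 161.7 162.3] Fn 4.76 Ft -3.21 ft [-5.9  2.6  1.7] fit [-2.28 -0.21  0.28] loc 0.04
[[0.0006, 0.0007, 0], [0.0006, 0.0007, 0], [0.0006, 0.0007, 0], [0.0003, 0.0003, 0], [0.0005, 0.0006, 0], [0.0005, 0.0006, 0], [0.0005, 0.0006, 0], [0.0005, 0.0007, 0], [0.0005, 0.0006, 0], [0.0002, 0.0004, 0], [0.0004, 0.0006, 0], [0.0005, 0.0007, 0]]
```

>>> drive_tool:
  offset:
    - [0.0006, 0.0006, 0]
    - [0.0006, 0.0006, 0]
    - [0.0005, 0.0006, 0]
    - [0.0005, 0.0006, 0]
    - [0.0005, 0.0006, 0]
    - [0.0005, 0.0006, 0]
    - [0.0005, 0.0006, 0]
    - [0.0004, 0.0006, 0]
    - [0.0004, 0.0006, 0]
    - [0.0004, 0.0006, 0]
    - [0.0004, 0.0006, 0]
    - [0.0004, 0.0007, 0]
  delta_rot:
    - [0, 0, 0]
    - [0, 0, 0]
    - [0, 0, 0]
    - [0, 0, 0]
    - [0, 0, 0]
    - [0, 0, 0]
    - [0, 0, 0]
    - [0, 0, 0]
    - [0, 0, 0]
    - [0, 0, 0]
    - [0, 0, 0]
    - [0, 0, 0]
  claw: [-1, -1, -1, -1, -1, -1, -1, -1, -1, -1, -1, -1]

```text
t: 17.5
position: [0.5322, 0.1682, 0.162]
tool_rot: [2.926, 1.142, -0.013]
ft_force: [-7.5, -0.3, 2.4]
opening: 0.0198
finger_force: 55.0
```

```bash
python3 f.py 26 12 4
```

```text
t 17.50 ang 119.9 pos [532.2 168.2 162. ] Fn 6.10 Ft -4.37 ft [-7.5 -0.3  2.4] fit [-2.54 -0.68 -0.17] loc -0.23
[[0.0002, 0.0008, 0], [0.0003, 0.0007, 0], [0.0002, 0.0008, 0], [0.0004, 0.0007, 0], [0.0003, 0.0007, 0], [0.0004, 0.0008, 0], [0.0003, 0.0007, 0], [0.0003, 0.0008, 0], [0.0003, 0.0007, 0], [0.0003, 0.0008, 0], [0.0003, 0.0008, 0], [0.0002, 0.0007, 0]]
```

>>> drive_tool:
  offset:
    - [0.0002, 0.0008, 0.0001]
    - [0.0002, 0.0007, 0.0001]
    - [0.0002, 0.0008, 0.0001]
    - [0.0003, 0.0007, 0.0001]
    - [0.0003, 0.0007, 0]
    - [0.0004, 0.0008, 0]
    - [0.0003, 0.0007, 0]
    - [0.0003, 0.0008, 0]
    - [0.0003, 0.0007, 0]
    - [0.0003, 0.0008, 0]
    - [0.0003, 0.0008, 0]
    - [0.0002, 0.0007, 0]
  delta_rot:
    - [0, 0, 0]
    - [0, 0, 0]
    - [0, 0, 0]
    - [0, 0, 0]
    - [0, 0, 0]
    - [0, 0, 0]
    - [0, 0, 0]
    - [0, 0, 0]
    - [0, 0, 0]
    - [0, 0, 0]
    - [0, 0, 0]
    - [0, 0, 0]
  claw: [-1, -1, -1, -1, -1, -1, -1, -1, -1, -1, -1, -1]

```text
t: 18.7
position: [0.5361, 0.1768, 0.1625]
tool_rot: [2.925, 1.141, -0.012]
ft_force: [-5.5, -2.1, 3.1]
opening: 0.02
finger_force: 55.0
```

```bash
python3 f.py 26 12 4
```

```text
t 18.70 ang 145.7 pos [536.1 176.8 162.5] Fn 6.18 Ft -5.25 ft [-5.5 -2.1  3.1] fit [-2.61 -0.91 -0.37] loc -0.14
[[0.0, 0.0007, 0], [0.0, 0.0008, 0], [0.0, 0.0007, 0], [0.0002, 0.0008, 0], [0.0002, 0.0009, 0], [0.0001, 0.0008, 0], [0.0002, 0.0013, 0], [0.0001, 0.0008, 0], [0.0001, 0.0009, 0], [0.0001, 0.0009, 0], [0.0, 0.0008, 0], [0.0, 0.0009, 0]]
```

>>> drive_tool:
  offset:
    - [-0.0001, 0.0007, 0]
    - [-0.0001, 0.0008, 0]
    - [-0.0001, 0.0007, 0]
    - [0.0001, 0.0008, 0]
    - [0.0002, 0.0008, 0]
    - [0.0001, 0.0008, 0]
    - [0.0002, 0.0008, 0]
    - [0.0001, 0.0008, 0]
    - [0.0001, 0.0009, 0]
    - [0.0001, 0.0009, 0]
    - [0, 0.0008, 0]
  delta_rot:
    - [0, 0, 0]
    - [0, 0, 0]
    - [0, 0, 0]
    - [0, 0, 0]
    - [0, 0, 0]
    - [0, 0, 0]
    - [0, 0, 0]
    - [0, 0, 0]
    - [0, 0, 0]
    - [0, 0, 0]
    - [0, 0, 0]
  claw: [-1, -1, -1, -1, -1, -1, -1, -1, -1, -1, -1]

```text
t: 19.8
position: [0.5373, 0.1852, 0.1626]
tool_rot: [2.925, 1.14, -0.011]
ft_force: [-5.9, -4.4, 3.3]
opening: 0.0193
finger_force: 55.0
```

```bash
python3 f.py 24 12 4
```

```text
t 19.80 ang 167.4 pos [537.3 185.2 162.6] Fn 5.80 Ft -3.94 ft [-5.9 -4.4  3.3] fit [-2.64 -1.27 -0.64] loc -0.18
[[-0.0001, 0.0008, 0], [-0.0002, 0.0009, 0], [-0.0002, 0.0008, 0], [-0.0, 0.0009, 0], [-0.0001, 0.0009, 0], [-0.0001, 0.0008, 0], [-0.0002, 0.0009, 0], [-0.0001, 0.0009, 0], [-0.0002, 0.0008, 0], [-0.0003, 0.0009, 0], [-0.0003, 0.0009, 0], [-0.0003, 0.0008, 0]]
```

>>> drive_tool:
  offset:
    - [-0.0002, 0.0008, 0]
    - [-0.0002, 0.0009, 0]
    - [-0.0002, 0.0008, 0]
    - [-0.0001, 0.0008, 0]
    - [-0.0001, 0.0009, 0]
    - [-0.0001, 0.0008, 0]
    - [-0.0002, 0.0009, 0]
    - [-0.0002, 0.0009, 0]
    - [-0.0002, 0.0008, 0]
    - [-0.0003, 0.0009, 0]
  delta_rot:
    - [0, 0, 0]
    - [0, 0, 0]
    - [0, 0, 0]
    - [0, 0, 0]
    - [0, 0, 0]
    - [0, 0, 0]
    - [0, 0, 0]
    - [0, 0, 0]
    - [0, 0, 0]
    - [0, 0, 0]
  claw: [-1, -1, -1, -1, -1, -1, -1, -1, -1, -1]

```text
t: 20.8
position: [0.5364, 0.1936, 0.1629]
tool_rot: [2.925, 1.139, -0.008]
ft_force: [-3.9, -4.4, 1.6]
opening: 0.0197
finger_force: 55.0
```

```bash
python3 f.py 20 11 4
```

```text
t 20.80 ang -174.1 pos [536.4 193.6 162.9] Fn 5.34 Ft -3.43 ft [-3.9 -4.4  1.6] fit [-2.63 -1.22 -0.62] loc -0.00
[[-0.0004, 0.0008, 0], [-0.0002, 0.0004, 0], [-0.0005, 0.0008, 0], [-0.0003, 0.0008, 0], [-0.0004, 0.0008, 0], [-0.0004, 0.0008, 0], [-0.0005, 0.0008, 0], [-0.0005, 0.0007, 0], [-0.0005, 0.0007, 0], [-0.0006, 0.0007, 0], [-0.0006, 0.0007, 0]]
```

>>> drive_tool:
  offset:
    - [-0.0003, 0.0008, 0]
    - [-0.0004, 0.0007, 0]
    - [-0.0004, 0.0008, 0]
    - [-0.0004, 0.0008, 0]
    - [-0.0004, 0.0008, 0]
    - [-0.0004, 0.0008, 0]
    - [-0.0005, 0.0008, 0]
    - [-0.0005, 0.0007, 0]
    - [-0.0005, 0.0007, 0]
    - [-0.0006, 0.0007, 0]
  delta_rot:
    - [0, 0, 0]
    - [0, 0, 0]
    - [0, 0, 0]
    - [0, 0, 0]
    - [0, 0, 0]
    - [0, 0, 0]
    - [0, 0, 0]
    - [0, 0, 0]
    - [0, 0, 0]
    - [0, 0, 0]
  claw: [-1, -1, -1, -1, -1, -1, -1, -1, -1, -1]

```text
t: 21.8
position: [0.5328, 0.2008, 0.163]
tool_rot: [2.925, 1.138, -0.007]
ft_force: [-1.2, -5.2, 1.7]
opening: 0.0197
finger_force: 55.0
```

```bash
python3 f.py 20 11 4
```

```text
t 21.80 ang -157.9 pos [532.8 200.8 163. ] Fn 4.61 Ft -3.37 ft [-1.2 -5.2  1.7] fit [-2.67 -1.03 -0.5 ] loc 0.06
[[-0.0006, 0.0006, 0], [-0.0006, 0.0006, 0], [-0.0006, 0.0005, 0], [-0.0007, 0.0006, 0], [-0.0007, 0.0006, 0], [-0.0011, 0.0007, 0], [-0.0008, 0.0005, 0], [-0.0008, 0.0004, 0], [-0.0008, 0.0003, 0], [-0.0008, 0.0004, 0], [-0.0008, 0.0002, 0]]
```

>>> drive_tool:
  offset:
    - [-0.0006, 0.0007, 0]
    - [-0.0006, 0.0006, 0]
    - [-0.0006, 0.0006, 0]
    - [-0.0007, 0.0006, 0]
    - [-0.0007, 0.0006, 0]
    - [-0.0008, 0.0006, 0]
    - [-0.0008, 0.0005, 0]
    - [-0.0008, 0.0004, 0]
    - [-0.0008, 0.0004, 0]
    - [-0.0008, 0.0003, 0]
    - [-0.0008, 0.0002, 0]
  delta_rot:
    - [0, 0, 0]
    - [0, 0, 0]
    - [0, 0, 0]
    - [0, 0, 0]
    - [0, 0, 0]
    - [0, 0, 0]
    - [0, 0, 0]
    - [0, 0, 0]
    - [0, 0, 0]
    - [0, 0, 0]
    - [0, 0, 0]
  claw: [-1, -1, -1, -1, -1, -1, -1, -1, -1, -1, -1]

```text
t: 22.9
position: [0.5258, 0.2062, 0.1634]
tool_rot: [2.925, 1.138, -0.004]
ft_force: [1.3, -6.0, 0.2]
opening: 0.0197
finger_force: 55.0
```

```bash
python3 f.py 20 11 4.2
```

```text
t 22.90 ang -140.5 pos [525.8 206.2 163.4] Fn 4.93 Ft -3.21 ft [ 1.3 -6.   0.2] fit [-2.71 -0.94 -0.45] loc 0.05
[[-0.0009, 0.0002, 0], [-0.0009, 0.0002, 0], [-0.0009, 0.0002, 0], [-0.0009, 0.0001, 0], [-0.0009, 0.0001, 0], [-0.0009, 0.0001, 0], [-0.0009, 0.0, 0], [-0.0013, -0.0001, 0], [-0.0009, -0.0001, 0], [-0.0009, -0.0001, 0], [-0.0009, -0.0002, 0]]
```

>>> drive_tool:
  offset:
    - [-0.0009, 0.0002, -0.0001]
    - [-0.0009, 0.0002, -0.0001]
    - [-0.0009, 0.0002, -0.0001]
    - [-0.0009, 0.0001, 0]
    - [-0.0009, 0.0001, 0]
    - [-0.0009, 0.0001, 0]
    - [-0.0009, 0, 0]
    - [-0.0009, 0, 0]
    - [-0.0009, -0.0001, 0]
    - [-0.0009, -0.0001, 0]
  delta_rot:
    - [0, 0, 0]
    - [0, 0, 0]
    - [0, 0, 0]
    - [0, 0, 0]
    - [0, 0, 0]
    - [0, 0, 0]
    - [0, 0, 0]
    - [0, 0, 0]
    - [0, 0, 0]
    - [0, 0, 0]
  claw: [-1, -1, -1, -1, -1, -1, -1, -1, -1, -1]

```text
t: 23.9
position: [0.5179, 0.2073, 0.1635]
tool_rot: [2.925, 1.137, -0.0]
ft_force: [4.0, -3.9, 0.8]
opening: 0.02
finger_force: 55.0
```

```bash
python3 f.py 20 11 4.2
```

```text
t 23.90 ang -124.3 pos [517.9 207.3 163.5] Fn 5.76 Ft -3.56 ft [ 4.  -3.9  0.8] fit [-2.62 -0.94 -0.51] loc -0.02
[[-0.0009, -0.0003, 0], [-0.0009, -0.0003, 0], [-0.0009, -0.0003, 0], [-0.0008, -0.0003, 0], [-0.0009, -0.0003, 0], [-0.0008, -0.0003, 0], [-0.0008, -0.0004, 0], [-0.0008, -0.0004, 0], [-0.0008, -0.0004, 0], [-0.0008, -0.0005, 0], [-0.0007, -0.0005, 0]]
```

>>> drive_tool:
  offset:
    - [-0.0009, -0.0003, -0.0001]
    - [-0.0009, -0.0003, -0.0001]
    - [-0.0009, -0.0003, -0.0001]
    - [-0.0008, -0.0003, -0.0001]
    - [-0.0008, -0.0003, 0]
    - [-0.0008, -0.0003, 0]
    - [-0.0008, -0.0004, 0]
    - [-0.0008, -0.0004, 0]
    - [-0.0008, -0.0004, 0]
    - [-0.0008, -0.0005, 0]
    - [-0.0007, -0.0005, 0]
  delta_rot:
    - [0, 0, 0]
    - [0, 0, 0]
    - [0, 0, 0]
    - [0, 0, 0]
    - [0, 0, 0]
    - [0, 0, 0]
    - [0, 0, 0]
    - [0, 0, 0]
    - [0, 0, 0]
    - [0, 0, 0]
    - [0, 0, 0]
  claw: [-1, -1, -1, -1, -1, -1, -1, -1, -1, -1, -1]

```text
t: 25.0
position: [0.5096, 0.2043, 0.1636]
tool_rot: [2.926, 1.138, 0.003]
ft_force: [5.7, -3.0, 1.6]
opening: 0.0199
finger_force: 55.0
```

```bash
python3 f.py 24 12 4
```

```text
t 25.00 ang -106.0 pos [509.6 204.3 163.6] Fn 5.69 Ft -3.54 ft [ 5.7 -3.   1.6] fit [-2.57 -0.93 -0.53] loc 0.01
[[-0.0007, -0.0007, 0], [-0.0008, -0.0006, 0], [-0.0007, -0.0008, 0], [-0.0007, -0.0005, 0], [-0.0006, -0.0006, 0], [-0.0007, -0.0006, 0], [-0.0006, -0.0006, 0], [-0.0007, -0.0006, 0], [-0.0006, -0.0006, 0], [-0.0006, -0.0006, 0], [-0.0003, -0.0003, 0], [-0.0005, -0.0007, 0]]
```

>>> drive_tool:
  offset:
    - [-0.0007, -0.0006, -0.0001]
    - [-0.0007, -0.0006, -0.0001]
    - [-0.0007, -0.0006, -0.0001]
    - [-0.0007, -0.0006, -0.0001]
    - [-0.0006, -0.0006, -0.0001]
    - [-0.0007, -0.0006, 0]
    - [-0.0006, -0.0006, 0]
    - [-0.0007, -0.0006, 0]
    - [-0.0006, -0.0006, 0]
    - [-0.0006, -0.0006, 0]
    - [-0.0005, -0.0006, 0]
    - [-0.0005, -0.0006, 0]
  delta_rot:
    - [0, 0, 0]
    - [0, 0, 0]
    - [0, 0, 0]
    - [0, 0, 0]
    - [0, 0, 0]
    - [0, 0, 0]
    - [0, 0, 0]
    - [0, 0, 0]
    - [0, 0, 0]
    - [0, 0, 0]
    - [0, 0, 0]
    - [0, 0, 0]
  claw: [-1, -1, -1, -1, -1, -1, -1, -1, -1, -1, -1, -1]

```text
t: 26.2
position: [0.5025, 0.1978, 0.1635]
tool_rot: [2.926, 1.139, 0.006]
ft_force: [6.6, -0.7, 2.6]
opening: 0.0199
finger_force: 55.0
```

```bash
python3 f.py 24 12 4
```

```text
t 26.20 ang -83.3 pos [502.5 197.8 163.5] Fn 6.06 Ft -3.94 ft [ 6.6 -0.7  2.6] fit [-2.35 -0.86 -0.67] loc -0.15
[[-0.0005, -0.0008, 0], [-0.0002, -0.0005, 0], [-0.0004, -0.0009, 0], [-0.0006, -0.0006, 0], [-0.0005, -0.0007, 0], [-0.0003, -0.0003, 0], [-0.0005, -0.0007, 0], [-0.0005, -0.0007, 0], [-0.0002, -0.0003, 0], [-0.0005, -0.0007, 0], [-0.0005, -0.0006, 0], [-0.0002, -0.0004, 0]]
```

>>> drive_tool:
  offset:
    - [-0.0003, -0.0007, 0]
    - [-0.0003, -0.0007, 0]
    - [-0.0004, -0.0007, 0]
    - [-0.0005, -0.0006, 0]
    - [-0.0005, -0.0006, 0]
    - [-0.0004, -0.0006, 0]
    - [-0.0004, -0.0006, 0]
    - [-0.0004, -0.0006, 0]
    - [-0.0004, -0.0006, 0]
    - [-0.0004, -0.0006, 0]
    - [-0.0004, -0.0006, 0]
    - [-0.0003, -0.0006, 0]
  delta_rot:
    - [0, 0, 0]
    - [0, 0, 0]
    - [0, 0, 0]
    - [0, 0, 0]
    - [0, 0, 0]
    - [0, 0, 0]
    - [0, 0, 0]
    - [0, 0, 0]
    - [0, 0, 0]
    - [0, 0, 0]
    - [0, 0, 0]
    - [0, 0, 0]
  claw: [-1, -1, -1, -1, -1, -1, -1, -1, -1, -1, -1, -1]

```text
t: 27.4
position: [0.4974, 0.1907, 0.1633]
tool_rot: [2.926, 1.14, 0.005]
ft_force: [5.0, 0.1, 1.3]
opening: 0.0196
finger_force: 55.0
```

```bash
python3 f.py 28 12 4
```

```text
t 27.40 ang -59.2 pos [497.4 190.7 163.3] Fn 4.77 Ft -2.95 ft [5.  0.1 1.3] fit [-2.28 -0.81 -0.7 ] loc -0.06
[[-0.0004, -0.0007, 0], [-0.0004, -0.0007, 0], [-0.0003, -0.0007, 0], [-0.0004, -0.0007, 0], [-0.0005, -0.0007, 0], [-0.0004, -0.0007, 0], [-0.0005, -0.001, 0], [-0.0004, -0.0008, 0], [-0.0003, -0.0007, 0], [-0.0003, -0.0007, 0], [-0.0003, -0.0008, 0], [-0.0005, -0.0011, 0]]
```

>>> drive_tool:
  offset:
    - [-0.0004, -0.0007, 0]
    - [-0.0004, -0.0007, 0]
    - [-0.0004, -0.0007, 0]
    - [-0.0004, -0.0007, 0]
    - [-0.0004, -0.0007, 0]
    - [-0.0004, -0.0007, 0]
    - [-0.0004, -0.0008, 0]
    - [-0.0004, -0.0008, 0]
    - [-0.0003, -0.0008, 0]
    - [-0.0003, -0.0008, 0]
    - [-0.0003, -0.0008, 0]
  delta_rot:
    - [0, 0, 0]
    - [0, 0, 0]
    - [0, 0, 0]
    - [0, 0, 0]
    - [0, 0, 0]
    - [0, 0, 0]
    - [0, 0, 0]
    - [0, 0, 0]
    - [0, 0, 0]
    - [0, 0, 0]
    - [0, 0, 0]
  claw: [-1, -1, -1, -1, -1, -1, -1, -1, -1, -1, -1]

```text
t: 28.5
position: [0.4928, 0.1829, 0.1633]
tool_rot: [2.927, 1.141, 0.004]
ft_force: [4.9, 0.5, 1.0]
opening: 0.0199
finger_force: 55.0
```

```bash
python3 f.py 24 11 4
```

```text
t 28.50 ang -35.1 pos [492.8 182.9 163.3] Fn 4.67 Ft -2.55 ft [4.9 0.5 1. ] fit [-2.31 -0.87 -0.64] loc 0.08
[[-0.0002, -0.0007, 0], [-0.0002, -0.0008, 0], [-0.0002, -0.0007, 0], [-0.0003, -0.0012, 0], [-0.0002, -0.0008, 0], [-0.0001, -0.0008, 0], [-0.0002, -0.0008, 0], [-0.0, -0.0008, 0], [-0.0001, -0.0012, 0], [-0.0, -0.0008, 0], [-0.0, -0.0008, 0]]
```

>>> drive_tool:
  offset:
    - [-0.0003, -0.0008, 0]
    - [-0.0002, -0.0008, 0]
    - [-0.0003, -0.0008, 0]
    - [-0.0002, -0.0009, 0]
    - [-0.0002, -0.0009, 0]
    - [-0.0002, -0.0009, 0]
    - [-0.0001, -0.0009, 0]
    - [-0.0001, -0.0009, 0]
    - [0, -0.0009, 0]
    - [0, -0.0009, 0]
  delta_rot:
    - [0, 0, 0]
    - [0, 0, 0]
    - [0, 0, 0]
    - [0, 0, 0]
    - [0, 0, 0]
    - [0, 0, 0]
    - [0, 0, 0]
    - [0, 0, 0]
    - [0, 0, 0]
    - [0, 0, 0]
  claw: [-1, -1, -1, -1, -1, -1, -1, -1, -1, -1]

```text
t: 29.5
position: [0.4907, 0.1748, 0.1632]
tool_rot: [-2.927, -1.142, -0.004]
ft_force: [4.6, 2.6, 1.3]
opening: 0.0194
finger_force: 55.0
```

```bash
python3 f.py 16 8 4
```

```text
t 29.50 ang -15.9 pos [490.7 174.8 163.2] Fn 4.59 Ft -2.92 ft [4.6 2.6 1.3] fit [-2.42 -1.16 -0.46] loc 0.20
[[0.0, -0.0007, 0], [0.0001, -0.0011, 0], [0.0001, -0.0007, 0], [0.0001, -0.0008, 0], [0.0002, -0.0009, 0], [0.0001, -0.0008, 0], [0.0002, -0.0008, 0], [0.0003, -0.0008, 0]]
```

>>> drive_tool:
  offset:
    - [0, -0.0007, 0]
    - [0, -0.0009, 0]
    - [0, -0.0009, 0]
    - [0.0001, -0.0008, 0]
    - [0.0002, -0.0009, 0]
    - [0.0001, -0.0008, 0]
    - [0.0002, -0.0008, 0]
    - [0.0002, -0.0008, 0]
    - [0, 0, 0]
    - [0, 0, 0]
  delta_rot:
    - [0, 0, 0]
    - [0, 0, 0]
    - [0, 0, 0]
    - [0, 0, 0]
    - [0, 0, 0]
    - [0, 0, 0]
    - [0, 0, 0]
    - [0, 0, 0]
    - [0, 0, 0]
    - [0, 0, 0]
  claw: [-1, -1, -1, -1, -1, -1, -1, -1, -1, -1]

```text
t: 30.5
position: [0.4912, 0.1686, 0.1631]
tool_rot: [-2.926, -1.142, -0.003]
ft_force: [4.3, 3.4, 2.1]
opening: 0.0198
finger_force: 55.0
```

```bash
python3 f.py 16 8 4
```

```text
t 30.50 ang -2.2 pos [491.2 168.6 163.1] Fn 5.11 Ft -2.20 ft [4.3 3.4 2.1] fit [-2.43 -1.38 -0.32] loc 0.15
[[0.0003, -0.0007, 0], [0.0004, -0.0008, 0], [0.0004, -0.0007, 0], [0.0005, -0.0011, 0], [0.0004, -0.0008, 0], [0.0004, -0.0007, 0], [0.0005, -0.0007, 0], [0.0005, -0.0007, 0]]
```

>>> drive_tool:
  offset:
    - [0.001, 0.0004, 0]
    - [0.0015, 0.0007, 0]
    - [0.0015, 0.0008, 0]
    - [0.002, 0.001, 0.005]
    - [0, 0, 0.015]
    - [0, 0, 0.03]
    - [0, 0, 0.03]
    - [0, -0.02, 0]
    - [0, -0.035, 0]
    - [0, -0.035, 0]
    - [0, -0.035, 0]
    - [0, -0.035, 0]
  delta_rot:
    - [0, 0, 0]
    - [0, 0, 0]
    - [0, 0, 0]
    - [0, 0, 0]
    - [0, 0, 0]
    - [0, 0, 0]
    - [0, 0, 0]
    - [0, 0, 0]
    - [0, 0, 0]
    - [0, 0, 0]
    - [0, 0, 0]
    - [0, 0, 0]
  claw: [-1, -1, -1, -1, -1, -1, -1, -1, -1, -1, -1, -1]

```text
t: 31.7
position: [0.4958, 0.0093, 0.2428]
tool_rot: [-2.927, -1.142, 0.002]
ft_force: [-0.7, 0.4, -0.0]
opening: 0.02
finger_force: 55.0
```

>>> drive_tool:
  offset:
    - [0, -0.035, 0]
    - [0, -0.035, 0]
    - [0, -0.035, 0]
    - [0, -0.035, 0]
    - [-0.006, -0.03, 0]
    - [-0.006, -0.02, -0.01]
    - [0, -0.01, -0.01]
    - [0, 0, 0]
    - [0, 0, 0]
    - [0, 0, 0]
  delta_rot:
    - [0, 0, 0]
    - [0, 0, 0]
    - [0, 0, 0]
    - [0, 0, 0]
    - [0, 0, 0]
    - [0, 0, 0]
    - [0, 0, 0]
    - [0, 0, 0]
    - [0, 0, 0]
    - [0, 0, 0]
  claw: [-1, -1, -1, -1, -1, -1, -1, -1, -1, -1]

```text
t: 32.7
position: [0.4851, -0.1876, 0.2231]
tool_rot: [-2.925, -1.145, -0.001]
ft_force: [0.3, -0.4, -0.4]
opening: 0.0201
finger_force: 55.0
```

```bash
python3 b.py pics/w5.png collar stand_hole0 stand blade; python3 - <<'E'
from h import *
w=cv2.imread("pics/w5.png")
for c in ["scene","side"]: cv2.imwrite(f"pics/{c}5.png",read_camera(c)[:,:,::-1])
a=cv2.imread("pics/scene5.png")[190:280,145:235];b=cv2.imread("pics/side5.png")[270:360,255:345]
t=np.zeros((600,800,3),np.uint8);t[:375,:500]=cv2.resize(w,(500,375));t[:300,500:]=cv2.resize(a,(300,300),interpolation=2);t[300:,500:]=cv2.resize(b,(300,300),interpolation=2)
cv2.imwrite("pics/z5.png",t)
E
```

```text
[ 0.4851 -0.1876  0.2231] [-2.9251e+00 -1.1451e+00 -1.0000e-03] 32.7 [ 0.5   0.29 -0.29  1.81  0.09  1.05 -0.65] [ 0.33 -0.35 -0.44]
collar [277.7 253.1] 0.86 [ 0.4319 -0.2389  0.045 ]
stand_hole0 [276.7 193. ] 0.91 [ 0.4794 -0.1936  0.045 ]
stand [276.2 180. ] 0.64 [ 0.4815 -0.1909  0.    ]
```

View pics/z5.png

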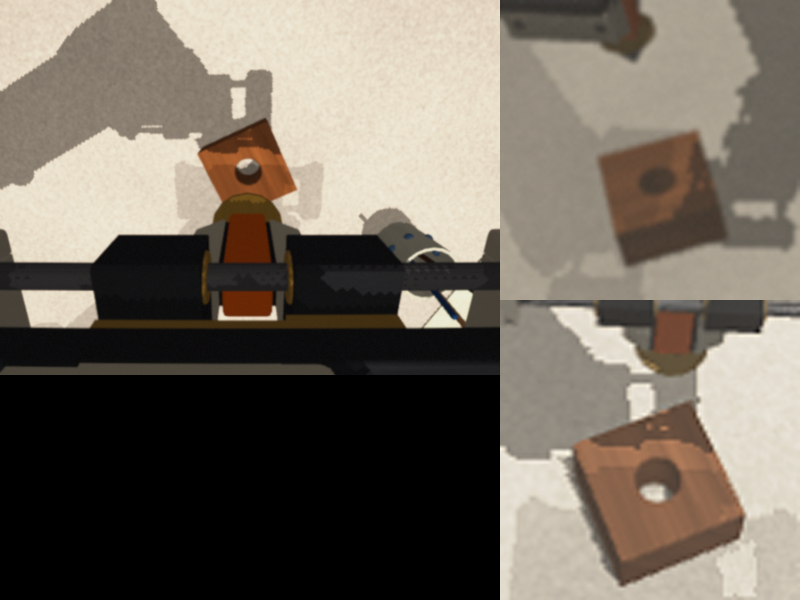

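The tool hangs straight in the grip, and the hole is at wrist pixel ≈(277,191), which agrees with the first pose. Going down over it.

>>> drive_tool:
  offset:
    - [-0.0025, -0.004, -0.02]
    - [-0.0025, -0.0046, -0.04]
    - [0, 0, -0.04]
    - [0, 0, -0.013]
    - [0, 0, 0]
    - [0, 0, 0]
    - [0, 0, 0]
  delta_rot:
    - [0, 0, 0]
    - [0, 0, 0]
    - [0, 0, 0]
    - [0, 0, 0]
    - [0, 0, 0]
    - [0, 0, 0]
    - [0, 0, 0]
  claw: [-1, -1, -1, -1, -1, -1, -1]

```text
t: 33.75
position: [0.481, -0.1981, 0.1116]
tool_rot: [2.925, 1.141, 0.004]
ft_force: [0.1, -0.6, -1.4]
opening: 0.0199
finger_force: 55.0
```

>>> drive_tool:
  offset:
    - [-0.0005, 0.001, 0]
    - [-0.0004, 0.0009, 0]
    - [0, 0, -0.01]
    - [0, 0, -0.01]
    - [0, 0, -0.01]
    - [0, 0, -0.01]
    - [0, 0, -0.008]
    - [0, 0, 0]
    - [0, 0, 0]
    - [0, 0, 0]
  delta_rot:
    - [0, 0, 0]
    - [0, 0, 0]
    - [0, 0, 0]
    - [0, 0, 0]
    - [0, 0, 0]
    - [0, 0, 0]
    - [0, 0, 0]
    - [0, 0, 0]
    - [0, 0, 0]
    - [0, 0, 0]
  claw: [-1, -1, -1, -1, -1, -1, -1, -1, -1, -1]

```text
t: 34.75
position: [0.4789, -0.196, 0.062]
tool_rot: [2.926, 1.142, 0.001]
ft_force: [-0.6, 0.7, -0.5]
opening: 0.0196
finger_force: 55.0
```

>>> drive_tool:
  offset:
    - [0.0005, 0, -0.002]
    - [0.0005, 0, -0.0015]
    - [0, 0, -0.001]
    - [0, 0, -0.0005]
    - [0, 0, 0]
    - [0, 0, 0]
    - [0, 0, 0]
  delta_rot:
    - [0, 0, 0]
    - [0, 0, 0]
    - [0, 0, 0]
    - [0, 0, 0]
    - [0, 0, 0]
    - [0, 0, 0]
    - [0, 0, 0]
  claw: [-1, -1, -1, -1, -1, -1, -1]

```text
t: 35.45
position: [0.4798, -0.1959, 0.0574]
tool_rot: [2.926, 1.142, 0.001]
ft_force: [-3.9, 0.8, 7.4]
opening: 0.0203
finger_force: 55.0
```

>>> drive_tool:
  offset:
    - [0, 0, 0.0003]
    - [0, 0, 0]
    - [0, 0, 0]
    - [0, 0, 0]
    - [0, 0, 0]
    - [0, 0, 0]
    - [0, 0, 0]
    - [0, 0, 0.02]
    - [0, 0, 0.04]
    - [0, 0, 0.04]
    - [0, 0, 0.04]
    - [0, 0, 0]
  delta_rot:
    - [0, 0, 0]
    - [0, 0, 0]
    - [0, 0, 0]
    - [0, 0, 0]
    - [0, 0, 0]
    - [0, 0, 0]
    - [0, 0, 0]
    - [0, 0, 0]
    - [0, 0, 0]
    - [0, 0, 0]
    - [0, 0, 0]
    - [0, 0, 0]
  claw: [0.2, 0.2, 0.2, 0.2, 0.2, 0.2, 0.2, 0.2, 0.2, 0.2, 0.2, 0.2]

```text
t: 36.65
position: [0.4826, -0.1966, 0.2023]
tool_rot: [2.921, 1.14, 0.011]
ft_force: [-0.1, -0.2, -0.3]
opening: 0.055
finger_force: 0.0
```

```bash
python3 b.py pics/w6.png handle collar; python3 - <<'E'
from h import *
w=cv2.imread("pics/w6.png")
for c in ["scene","side"]: cv2.imwrite(f"pics/{c}6.png",read_camera(c)[:,:,::-1])
a=cv2.imread("pics/scene6.png")[190:280,145:235];b=cv2.imread("pics/side6.png")[270:360,255:345]
t=np.zeros((600,800,3),np.uint8);t[:375,:500]=cv2.resize(w,(500,375));t[:300,500:]=cv2.resize(a,(300,300),interpolation=2);t[300:,500:]=cv2.resize(b,(300,300),interpolation=2)
cv2.imwrite("pics/z6.png",t)
E
```

```text
[ 0.4826 -0.1966  0.2023] [2.9213 1.1397 0.0108] 36.65 [ 0.51  0.31 -0.29  1.85  0.1   1.   -0.65] [-0.14 -0.2  -0.3 ]
handle [275.3 203.7] 0.95 [ 0.4802 -0.1993  0.077 ]
collar [271.  188.8] 0.61 [ 0.4815 -0.1928  0.045 ]
collar [270.8 181.3] 0.39 [ 0.4866 -0.1879  0.045 ]
```

View pics/z6.png

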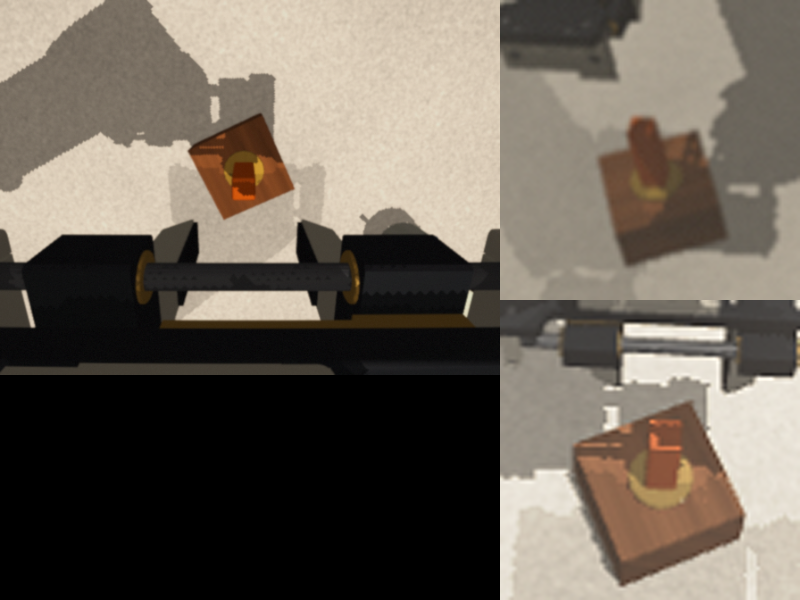

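The tool stands upright in the stand with its collar flat on the wood (wrist ≈(275,200)), and the gripper is clear.

```bash
python3 -c "
from station import *
print(sign_off())"
```

```text
the job is handed in; nothing more can be done
None
```

The cone blade went once round the mouth, anticlockwise from the blue dot and back, with about 4–8 N horizontal force at each check (limit 15 N); the tool is back upright in its stand and released, and the job is handed in, but no verdict came back.

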